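Steady the swinging drop hook and hang the LED panel on it

ROBOT

A 6-joint arm with a two-finger parallel gripper is mounted at the origin on the work surface. World frame = base frame: x ahead of the robot, y to its left, z up, the work surface at z = 0. Lengths are in m, angles in degrees, forces in N, time in s.
With the tool pointing down it reaches from about 0.4 to 0.825 m from the base axis. Payload 7 kg.
Tool frame: the origin (TCP) lies at the centre of the arm's flange, where the gripper is bolted on; the fingertips stand 178 mm ahead of it and the grasp point (between the pads) lies 159 mm ahead of it (ctrl.hold_point_z is the distance from the TCP to the grasp point, in m); z points along the fingers, y is the line along which they close (so a half turn about z gives the same grasp; the last joint's range is limited). The gripper opens to 88 mm and grips with 3 to 60 N. Pads are 19 mm wide; open, the fingers measure 130 mm over their backs; the gripper's body (78 mm by 193 mm) begins 47 mm behind the grasp point.
Start: joints at [92.367, 20.546, 0.682, 0, -70.136, -16.507], TCP at [0.165, 0.655, 0.405] pointing down, gripper open.
Joint ranges: [-176.03, 176.03], [-82.01, 121.73], [-58.28, 71.71], [-173.87, 95.51], [-174.79, -0.11], [-173.66, 173.66]. Speed limits (degrees/s): [136.94, 136.94, 172.46, 180, 180, 180].

INTERFACE

Orientations are given as [roll, pitch, yaw] about the fixed x, y, z axes, in that order (R = Rz(yaw) Ry(pitch) Rx(roll)).
In Python, from plant import ctrl gives the robot as it stands.
- The arm moves only by the shell command python3 -m inch 'ROWS'. ROWS is JSON, one flat list of numbers, 7 for each row, row after row: the closure, from 0 (fully open) to 1 (shut), then the shift along the tool's x, y, z in mm, then the turn, a rotation vector about the tool's x, y, z in degrees. In form: [hand, x, y, z, wx, wy, wz, hand, x, y, z, wx, wy, wz, ...]. A call has 1 to 5 rows; each row is the pose to reach, as a shift and turn from the pose commanded when the call began, along the tool's axes at that moment; what a row does not reach only later rows make up. A row lasts 1/10 s, in which the tool goes at most 50 mm and 8.59 degrees, less where a joint would pass 70% of its speed; a pose out of reach is approached as far as the arm can. A call with a gripper value outside its range is refused whole. The fingers move at their own pace and stop on an object; the grip force is fixed at half the most. Time passes only in rows, so rows that repeat a pose let the fingers close. It gives the time, the measured TCP pose, the force, the opening and the grip force at its end, in the units of the state.
- ctrl.get_obs(): the state, without advancing time (a new reading comes with each control period).
- ctrl.snapshot(name): name is "scene" or "top"; returns a dict with "frame" (420x560x3 uint8, red, green, blue), "K" (3x3 intrinsics, pixels), "R" (3x3) and "t" (3): a world point X has camera coordinates R X + t. Camera axes: x right, y down, z forward; pixel columns grow to the right and rows downward; lengths in m; the calibration is good to about 2 mm. A picture is of the moment at which its call begins. There is no depth.
- ctrl.close_job(): hands the job in; it is judged then, once.
Trained networks look in a picture, given as the dict that the camera call returned (one of the last four; its "shot" number tells which), for a name from the list of things; names that differ only in an ending like _2 or _b are one class to them, and where a whole thing is asked for, a point or a joint stands for the part that bears it (a point fixed in the world has none). Each returns a list of dicts, best first, with "p" (0 to 1); they miss things now and then, are a little off and sometimes report something else, mostly with a low value. They report only what shows in the picture. A call takes as long as a camera call. They do not tell look-alikes from the thing itself.
- ctrl.recognise(picture, thing): "location" ([x, y, z] in m, in world coordinates, good to about 4 mm: the middle of the surface that is visible of it).
- ctrl.trace(picture, thing): "pixels" (420x560 bool, what is visible of it).
- ctrl.mark_of(picture, thing): "location" ([x, y, z] in m, in world coordinates, good to about 4 mm: a listed point, or the origin of a listed thing).
The state is a dict: "clock": time; "joint_pos": joint angles; "qvel": joint speeds; "tau": joint torques, N m; "tool_pos": TCP position; "orientation": TCP orientation; "force": force on the tool from outside, world axes, zero at the start; "moment": the same for the moment, N m; "opening": finger opening in m; "gripper_force": force on a finger pad.
Only numpy, scipy, OpenCV 4.12 (cv2) and the standard library are available. Lean on these libraries where they do the work, as an engineer would, in place of code of your own. Each camera call takes 0.05 s, during which the arm holds its last target. There are 200 camera calls.

TASK

Pick up the round LED panel by its frame and hang it by its top bar on the swinging drop hook: lay the bar against the hook's shank, press the hook back onto its rubber buffer with a firm but gentle push (about 6 N) until it is still, and keep it pinned there while you slide the bar down the shank into the throat. Then let the hook come back to plumb and let go, so that the panel hangs level and still from the middle of its bar. Never push hard on the hanger (keep under 15 N), and leave the other things where they are.

Things in the scene. Friction and masses are not known exactly. Their poses are not given: they have to be found in the camera images.
- panel: Round LED panel in an aluminium frame, about 0.3 kg, loose, standing upright. Origin: shelf level, midway between its feet; z up, x normal to the disc, y along the top bar. Disc 100 mm across, 18 mm thick, centred 60 mm up. At y = +80 and -80 mm a flat upright, 8 mm thick (x), 24 mm wide (y), 217 mm tall, on a foot 90 mm long (x).
- bar_mid (a point): Middle of the panel's plain round top bar, on its centre line, 205 mm above the panel's origin; axes as panel. Bar 8 mm in diameter, 136 mm free length between the uprights; a 91 mm high open window lies between it and the disc. The panel balances about this point and hangs level from it.
- grip_end (a point): Place to grip, in the upright at the +y end of the frame: 80 mm along +y from bar_mid, 6 mm lower, 18 mm below the upright's top. Fingers close on its 8 mm thickness (along the panel's x), from straight above. The upright at y = -80 mm is its mirror image. Gripping there keeps the gripper beside the hook, clear of the beam.
- stand: The fixed hanger, hook included: base plate (120 x 140 x 8 mm) and square post 165 mm behind the hook (+x); a 16 mm wide beam, underside 364 mm and top 378 mm up, reaches forward to the pivot. Origin: on the shelf straight below the pivot; z up, x from pivot to post (away from the robot), y along the pivot pin. The shelf from 60 mm in front to 90 mm behind the origin is free.
- pivot (a point): The hook's pivot pin, fixed, 355 mm above the shelf; axes as stand.
- hook (a joint): Swing of the hook, rad, growing as its lower end goes toward +x of stand. It reads 0.35 when its shank lies on the hard rubber buffer behind it, which hardly gives. The buffer is clamped at a different angle each time, 0.33 to 0.51 back from plumb, so plumb reads from -0.16 to +0.02. At the start it swings freely, 0.1 to 0.35 either way, about 1.7 times a second, and hardly dies down.
- hook_shank (a point): Point on the hook (turns with it) 50 mm below the pivot, 14 mm behind (+x) its line: centre line of the straight shank, which runs so from 28 to 112 mm below the pivot. The hook is an 8 mm round steel rod, 0.15 kg, bent to a J in the x-z plane. A bar lying against the shank's front has its centre line 6 mm behind the pivot line.
- hook_throat (a point): On the hook, turns with it (axes as stand when plumb): the bar's centre line when seated at the bottom of the throat, 118 mm below the pivot. The throat is a half round bend, inner radius 10 mm, from the shank forward (-x) to the tip.
- hook_tip (a point): End of the hook's tip, turns with it: 84 mm below the pivot and 21 mm in front (-x) of its line. The mouth between tip and shank opens upward, 20 mm wide, 27 mm at its flared top.
- insulator: Bystander: ceramic insulator block with two brass studs, 70 x 38 x 41 mm high, loose. Origin at the middle of its underside.
- screwdriver: Bystander: screwdriver, 190 mm long, lying on the shelf, loose.
- pilot_lamp: Bystander: glass pilot lamp on a round brass base, 32 mm across and 50 mm high, standing, loose. Origin at the middle of its underside.
- screw_jar: Bystander: clear screw jar, 60 mm across and 85 mm high, loose. Origin at the middle of its underside.
- tape_roll: Bystander: roll of tape lying flat, 96 mm across and 18 mm high, loose. Origin at the middle of its underside.
- switch_box: Bystander: square switch box, 75 x 75 x 45 mm high, loose. Origin at the middle of its underside.
Things that resemble listed ones, but are neither listed nor needed, are in the scene too. What is shaped like the panel but orange is not meant.

How it is judged (in metres and radians):
On the way, in this order (a step that is already met when the one before it is completed fails the run):
1. the panel is lifted clear of the shelf (height (world z) of bar_mid above 0.235 m), for 0.1 s.
2. the panel's bar presses the hook back onto its buffer (4 to 9 N) and the hook is still there (contact force between panel and stand between 4 and 9 N and value of joint hook above 0.335 rad and velocity of joint hook between -0.15 and 0.15 rad/s and z of bar_mid in the frame of hook_throat above 0.03 m), for 0.4 s.
3. the bar has been slid down into the throat with the hook still held back at the buffer (contact force between panel and stand above 2.5 N and value of joint hook above 0.32 rad and z of bar_mid in the frame of hook_throat below 0.013 m and x of bar_mid in the frame of hook_throat between -0.012 and 0.012 m and y of bar_mid in the frame of hook_throat between -0.02 and 0.02 m), for 0.2 s.
At the end, for the whole second after the job is handed in: The panel hangs from the hook, bar seated in the throat (within 6 mm of the bottom) and middle of the bar within about 17 mm of the hook, hook within 0.1 rad of plumb, panel tilted less than 0.17 rad and slower than 0.05 m/s, hook slower than 0.4 rad/s, gripper released (distance between bar_mid and hook_throat below 0.018 m and z of bar_mid in the frame of hook_throat below 0.006 m and x of bar_mid in the frame of hook_throat between -0.01 and 0.01 m and angle between hook_throat's own z axis and vertical below 0.1 rad and velocity of joint hook between -0.4 and 0.4 rad/s and linear speed of panel below 0.05 m/s and angle between bar_mid's own z axis and vertical below 0.17 rad and height (world z) of panel above 0.02 m and contact force between panel and stand above 1 N); the robot touches nothing.
It fails at once if something pushes on the hanger or its hook with more than 15 N (contact force between anything else and stand above 15 N).
It fails at once if a bystander is moved more than 25 mm or tipped (distance of any of insulator, screwdriver, pilot_lamp, screw_jar, tape_roll, switch_box from where it was at the start of the episode above 0.025 m or angle between any of pilot_lamp, screw_jar, insulator's own z axis and vertical above 0.5 rad).
It also fails if it takes over 70 s, if anything falls off the work surface, if the arm or the gripper's body presses on something with over 40 N, if the wrist force passes 120 N, or if a joint passes its speed limit or range.

## Working session

There is one attempt and no reset: what is moved stays moved. The work goes in short steps, Python scripts to look and compute and a shell command to move; the robot and the scene stay as the last step left them, time stands still between calls to the robot, and variables do not carry over. Pictures are saved under pics/ and viewed, at most 10 in all, crops included, and the job is handed in when it is done.

```bash
mkdir -p pics; ls; cat > h.py <<'E'
import numpy as np, cv2
from plant import ctrl
from scipy.spatial.transform import Rotation as Ro
def snap(n,save=None):
    s=ctrl.snapshot(n)
    if save: cv2.imwrite('pics/'+save+'.png',cv2.cvtColor(s['frame'],cv2.COLOR_RGB2BGR))
    return s
def proj(s,X):
    c=s['R']@np.asarray(X)+s['t']; p=s['K']@c; return p[:2]/p[2]
def tri(s1,p1,s2,p2):
    A=[]
    for s,p in((s1,p1),(s2,p2)):
        P=s['K']@np.c_[s['R'],s['t']]; A+= [p[0]*P[2]-P[0],p[1]*P[2]-P[1]]
    v=np.linalg.svd(np.array(A))[2][-1]; return v[:3]/v[3]
E
python3 - <<'E'
from h import *
np.set_printoptions(precision=4,suppress=True)
a=snap('scene','s0');b=snap('top','t0')
for n in ['panel','bar_mid','grip_end','stand','pivot','hook_shank','hook_throat','hook_tip']:
    for k,s in(('sc',a),('top',b)):
        print(n,k,[(np.round(d['location'],4).tolist(),round(d['p'],2)) for d in ctrl.mark_of(s,n)[:3]])
for n in ['insulator','screwdriver','pilot_lamp','screw_jar','tape_roll','switch_box']:
    print(n,[(np.round(d['location'],3).tolist(),round(d['p'],2)) for d in ctrl.mark_of(b,n)[:2]])
o=ctrl.get_obs();print(o)
for s in(a,b): print(-s['R'].T@s['t'])
E
```

```text
pics
panel sc [([0.4965, 0.1498, 0.0014], 0.75), ([0.3143, 0.2288, -0.0011], 0.59), ([0.5193, 0.4306, -0.0002], 0.34)]
panel top [([0.4954, 0.15, 0.003], 0.7), ([0.3111, 0.2323, -0.0044], 0.62)]
bar_mid sc [([0.3193, 0.2328, 0.2026], 0.89), ([0.493, 0.151, 0.2049], 0.65)]
bar_mid top [([0.3129, 0.2334, 0.2086], 0.89), ([0.4986, 0.1517, 0.2004], 0.56)]
grip_end sc [([0.5197, 0.2281, 0.201], 0.9), ([0.3464, 0.3037, 0.1961], 0.84)]
grip_end top [([0.5195, 0.2282, 0.1969], 0.83), ([0.3485, 0.3047, 0.1985], 0.64), ([0.3826, -0.2393, 0.0015], 0.31)]
stand sc []
stand top []
pivot sc [([0.5822, -0.1792, 0.3564], 0.93)]
pivot top [([0.5819, -0.1787, 0.3536], 0.65)]
hook_shank sc [([0.5957, -0.1813, 0.3016], 0.39)]
hook_shank top [([0.5948, -0.1787, 0.3062], 0.45)]
hook_throat sc [([0.4245, -0.0481, -0.0001], 0.64), ([0.5224, 0.2258, 0.2018], 0.49), ([0.5805, -0.1786, 0.2342], 0.45)]
hook_throat top [([0.5697, -0.1795, 0.2369], 0.38), ([0.6801, 0.3522, 0.0009], 0.21)]
hook_tip sc [([0.5576, -0.1765, 0.2728], 0.4)]
hook_tip top [([0.5497, -0.179, 0.2778], 0.58)]
insulator [([0.427, -0.048, 0.004], 0.74)]
screwdriver [([0.523, 0.43, 0.003], 0.66)]
pilot_lamp [([0.46, -0.355, -0.002], 0.48)]
screw_jar [([0.74, 0.152, -0.001], 0.72)]
tape_roll []
switch_box [([0.382, -0.239, -0.002], 0.98)]
{'clock': 1.2, 'joint_pos': array([ 92.3665,  20.5473,   0.6818,  -0.0006, -70.1365, -16.507 ]), 'qvel': array([-0.0501, -0.0779, -0.0038, -0.0572, -0.0228, -0.0198]), 'tau': array([  0.0003, -58.2394,  29.3294,   7.0024,   0.0124,  -0.    ]), 'tool_pos': array([0.1649, 0.6545, 0.4046]), 'orientation': array([179.9979,  -0.0001, -14.1407]), 'force': array([-0.7617,  0.4593,  0.2528]), 'moment': array([-0.0027, -0.0025,  0.0173]), 'gripper_force': 0.0, 'opening': 0.0874700319224955}
[ 1.1262 -0.1078  1.0182]
[0.3953 0.0557 1.7314]
```

View images.

View pics/s0.png

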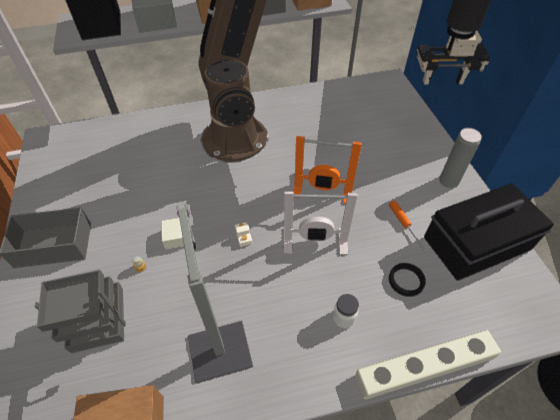

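View pics/t0.png

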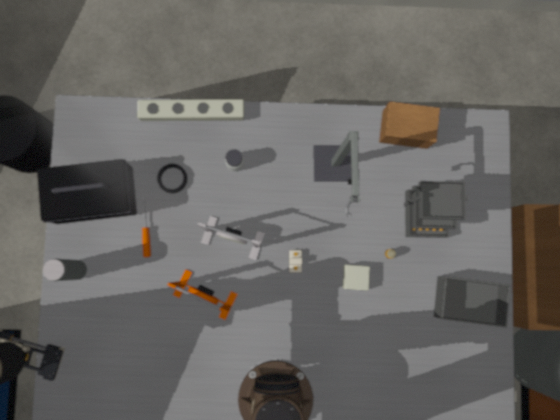

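```bash
cat > fit.py <<'E'
from h import *
from scipy.optimize import differential_evolution as DE
def box(x0,x1,y0,y1,z0,z1): return np.array([[x,y,z] for x in(x0,x1) for y in(y0,y1) for z in(z0,z1)])
def render(s,boxes,T):
    m=np.zeros((420,560),np.uint8)
    for b in boxes:
        X=b@Ro.from_euler('z',T[2]).as_matrix().T+[T[0],T[1],T[3] if len(T)>3 else 0]
        c=X@s['R'].T+s['t']; p=c@s['K'].T; p=(p[:,:2]/p[:,2:])
        cv2.fillConvexPoly(m,cv2.convexHull(np.round(p*16).astype(np.int32)),1,shift=4)
    return m>0
def fit(views,boxes,x0,dx):
    f=lambda T:-sum((render(s,boxes,T)&m).sum()/(render(s,boxes,T)|m).sum() for s,m in views)
    r=DE(f,[(a-d,a+d) for a,d in zip(x0,dx)],popsize=12,maxiter=40,seed=1,tol=1e-5); return r.x,-r.fun
panelB=[box(-.004,.004,y-.012,y+.012,0,.217) for y in(-.08,.08)]+[box(-.045,.045,y-.012,y+.012,0,.008) for y in(-.08,.08)]+[box(-.004,.004,-.068,.068,.201,.209)]+\
 [np.array([[x,.05*np.cos(a),.06+.05*np.sin(a)] for x in(-.009,.009) for a in np.linspace(0,6.28,24)])]
standB=[box(.105,.225,-.07,.07,0,.008),box(.153,.177,-.012,.012,0,.37),box(-.008,.17,-.008,.008,.364,.378)]
E
python3 - <<'E'
from fit import *
np.set_printoptions(precision=4,suppress=True)
a=snap('scene');b=snap('top')
V={}
for n in('stand','panel'):
    V[n]=[]
    for k,s in(('s',a),('t',b)):
        for d in ctrl.trace(s,n)[:3]:
            m=d['pixels'];ys,xs=np.nonzero(m);print(n,k,d['p'],m.sum(),xs.mean(),ys.mean())
            V[n].append((s,m,k))
np.save('V.npy',np.array([V],dtype=object),allow_pickle=True)
for n,B,x0,dx in(('stand',standB,(.582,-.179,0),(.02,.02,.4)),('panel',panelB,(.496,.15,-.3),(.02,.02,.3))):
    v=[];
    for k in'st':
        c=[(s,m) for s,m,kk in V[n] if kk==k]
        if c: v.append(max(c,key=lambda q:(render(q[0],B,x0)&q[1]).sum()))
    print(n,fit(v,B,x0,dx),len(v))
    for w in v: print(fit([w],B,x0,dx))
# repeated marks
for n in('pivot','bar_mid','grip_end'):
    L=[]
    for s in(a,b):
        for d in ctrl.mark_of(s,n):
            if d['p']>.4: L.append(d['location'])
    print(n,np.array(L))
E
```

```text
stand s 0.59 4324 210.7236355226642 323.60013876040705
stand t 0.95 2092 339.07074569789677 164.65344168260037
stand t 0.66 25 349.52 203.08
panel s 0.85 1720 324.79825581395346 169.58488372093024
panel s 0.66 2014 317.2527308838133 222.506454816286
panel t 0.91 918 202.40631808278866 293.8235294117647
panel t 0.71 782 232.51918158567776 236.3299232736573
stand (array([ 0.5819, -0.1758,  0.0254]), np.float64(1.8570069087385122)) 2
(array([ 0.5834, -0.1765,  0.0328]), np.float64(0.9338427947598253))
(array([ 0.5817, -0.1767,  0.0202]), np.float64(0.9405152224824356))
panel (array([ 0.4949,  0.1501, -0.2931]), np.float64(1.5919253365082993)) 2
(array([ 0.4938,  0.1517, -0.2538]), np.float64(0.8164291701592624))
(array([ 0.495 ,  0.1493, -0.2675]), np.float64(0.7850877192982456))
pivot [[ 0.5847 -0.1793  0.3562]
 [ 0.5814 -0.1795  0.3544]]
bar_mid [[ 0.3192  0.2356  0.2003]
 [ 0.4981  0.1523  0.2049]
 [ 0.4974  0.1542  0.2028]
 [ 0.3165  0.2327  0.2073]
 [ 0.5594 -0.1786  0.2726]]
grip_end [[0.5199 0.2277 0.2003]
 [0.3453 0.3054 0.1973]
 [0.519  0.2283 0.1978]
 [0.3442 0.3061 0.1958]]
```

```bash
cat >> h.py <<'E'
def delta(tcp,yaw):
    o=ctrl.get_obs();R=Ro.from_euler('xyz',o['orientation'],degrees=True);G=Ro.from_euler('xyz',[180,0,yaw],degrees=True)
    print('t%.2f'%o['clock'],'tcp',np.round(o['tool_pos'],4),'rpy',np.round(o['orientation'],2),'j6 %.1f'%o['joint_pos'][5],'F',np.round(o['force'],2),'M',np.round(o['moment'],3),'op %.4f'%o['opening'])
    print('shift mm',np.round(R.inv().apply(np.array(tcp)-o['tool_pos'])*1000,2),'rot',np.round((R.inv()*G).as_rotvec(degrees=True),2))
E
python3 -m inch '[0,224,164,-40,0,0,42, 0,224,164,-40,0,0,42, 0,224,164,-40,0,0,42, 0,224,164,-40,0,0,42, 0,224,164,-40,0,0,42]'
python3 -c "
from h import *
delta((.519,.2277,.44),-106.3)"
```

```text
clock: 2.3
tool_pos: [0.3236, 0.4623, 0.4409]
orientation: [-180.0, 0.0, -56.5]
force: [1.2, 0.9, -0.2]
opening: 0.0875
gripper_force: 0.0
t2.30 tcp [0.3236 0.4623 0.4409] rpy [-1.7997e+02  2.0000e-02 -5.6460e+01] j6 -41.3 F [ 1.15  0.91 -0.18] M [ 0.117 -0.158  0.017] op 0.0875
shift mm [303.46 -33.21   0.78] rot [-2.000e-02  3.000e-02  4.984e+01]
```

```bash

python3 -m inch '[0,303,-33,0,0,0,50, 0,303,-33,0,0,0,50, 0,303,-33,0,0,0,50, 0,303,-33,0,0,0,50, 0,303,-33,0,0,0,50]' >/dev/null
python3 -c "
from h import *
delta((.519,.2277,.44),-106.3)"
```

```text
t2.80 tcp [0.4846 0.2709 0.4408] rpy [-1.7997e+02  5.0000e-02 -9.9450e+01] j6 -58.9 F [0.56 0.87 0.47] M [ 0.221 -0.192  0.006] op 0.0877
shift mm [ 36.96 -40.99   0.82] rot [-0.03  0.05  6.85]
```

```bash

python3 -m inch '[0,37,-41,0,0,0,7, 0,37,-41,0,0,0,7, 0,37,-41,0,0,0,7]' >/dev/null
python3 - <<'E'
from fit import *
np.set_printoptions(precision=4,suppress=True)
a=snap('scene','s1');b=snap('top','t1')
delta((.519,.2277,.358),-106.3)
for n in('grip_end','bar_mid'):
  for s in(a,b):
    print(n,np.array([d['location'] for d in ctrl.mark_of(s,n) if d['p']>.3]))
c=a['frame'][130:290,230:430]; cv2.imwrite('pics/c1.png',cv2.resize(c[:,:,::-1],None,fx=4,fy=3.75)[:600])
E
```

```text
t3.20 tcp [0.5181 0.23   0.4403] rpy [ 179.99    0.01 -106.08] j6 -59.8 F [ 0.06 -0.   -0.78] M [ 0.14   0.016 -0.002] op 0.0876
shift mm [ 1.96 -1.48 82.3 ] rot [0.01 0.01 0.22]
grip_end [[0.519  0.2268 0.1991]]
grip_end [[ 0.5172  0.2278  0.1974]
 [ 0.3459  0.3075  0.1999]
 [ 0.3767 -0.2402  0.0012]]
bar_mid [[0.498  0.153  0.2058]
 [0.3177 0.2334 0.2013]]
bar_mid [[ 0.4994  0.1525  0.202 ]
 [ 0.3195  0.2345  0.2111]
 [ 0.3788 -0.2408  0.0025]]
```

View pics/c1.png

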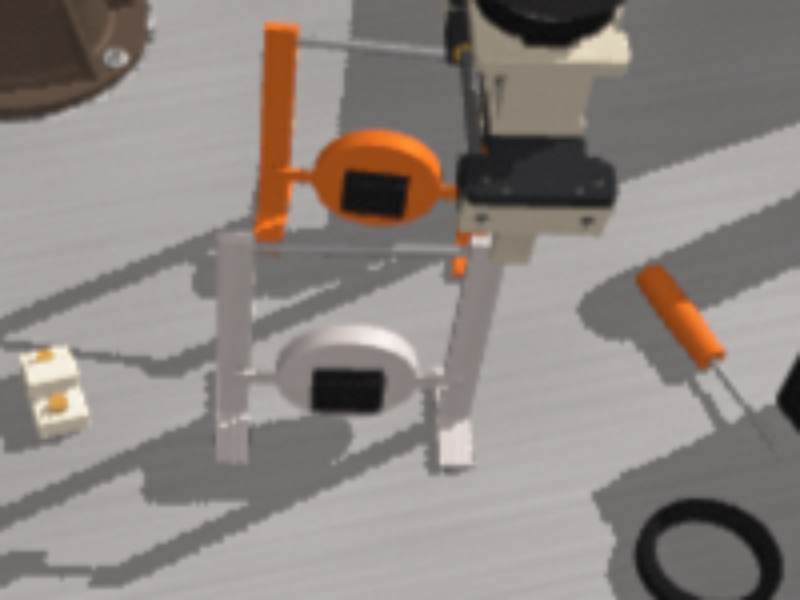

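```bash

python3 -m inch '[0,2,-1,40,0,0,0, 0,2,-1,70,0,0,0, 0,2,-1,82,0,0,0, 0,2,-1,82,0,0,0]'
python3 -m inch '[1,0,0,0,0,0,0, 1,0,0,0,0,0,0, 1,0,0,0,0,0,0, 1,0,0,0,0,0,0, 1,0,0,0,0,0,0]'
python3 -m inch '[1,0,0,0,0,0,0, 1,0,0,0,0,0,0, 1,0,0,0,0,0,0, 1,0,0,0,0,0,0, 1,0,0,0,0,0,0]'
python3 -c "
from h import *
delta((.519,.2277,.358),-106.3)"
```

```text
clock: 3.8
tool_pos: [0.5182, 0.2279, 0.357]
orientation: [179.9, -0.2, -106.0]
force: [-0.0, 0.5, -0.2]
opening: 0.0872
gripper_force: 0.0
clock: 4.3
tool_pos: [0.5188, 0.2275, 0.3588]
orientation: [-180.0, 0.0, -106.1]
force: [0.2, -0.1, -0.6]
opening: 0.0528
gripper_force: 0.0
clock: 4.8
tool_pos: [0.5188, 0.2275, 0.3583]
orientation: [180.0, -0.0, -106.1]
force: [0.6, -0.2, -0.0]
opening: 0.0133
gripper_force: 0.0
t4.80 tcp [0.5188 0.2275 0.3583] rpy [ 1.8000e+02 -1.0000e-02 -1.0612e+02] j6 -59.6 F [ 0.63 -0.23 -0.05] M [ 0.096 -0.115  0.012] op 0.0133
shift mm [-0.28 -0.14  0.26] rot [ 0.   -0.01  0.18]
```

```bash

python3 -m inch '[1,0,0,0,0,0,0, 1,0,0,0,0,0,0, 1,0,0,0,0,0,0, 1,0,0,0,0,0,0, 1,0,0,0,0,0,0]'
python3 -m inch '[1,0,0,-10,0,0,0, 1,0,0,-25,0,0,0, 1,0,0,-45,0,0,0, 1,0,0,-70,0,0,0, 1,0,0,-100,0,0,0]'
python3 -m inch '[1,0,0,-12,0,0,0, 1,0,0,-15,0,0,0, 1,0,0,-15,0,0,0,1,0,0,-15,0,0,0]'
python3 - <<'E'
from fit import *
np.set_printoptions(precision=4,suppress=True)
a=snap('scene','s2');b=snap('top','t2')
delta((.519,.2277,.358),-106.3)
for n in('grip_end','bar_mid','pivot','panel'):
  for s in(a,b):
    print(n,np.array([d['location'] for d in ctrl.mark_of(s,n) if d['p']>.3]))
c=a['frame'][110:270,230:430]; cv2.imwrite('pics/c2.png',cv2.resize(c[:,:,::-1],None,fx=4,fy=3.75)[:600])
E
```

```text
clock: 5.3
tool_pos: [0.5187, 0.2275, 0.3582]
orientation: [180.0, -0.0, -106.1]
force: [0.4, 0.4, -1.4]
opening: 0.008
gripper_force: 30.0
clock: 5.8
tool_pos: [0.5184, 0.2273, 0.4588]
orientation: [179.9, -0.1, -106.1]
force: [0.4, -0.6, -2.7]
opening: 0.0082
gripper_force: 30.0
clock: 6.2
tool_pos: [0.5185, 0.2274, 0.4717]
orientation: [179.9, -0.1, -106.1]
force: [-0.6, 0.4, -4.0]
opening: 0.0077
gripper_force: 30.0
t6.30 tcp [0.5186 0.2274 0.4718] rpy [ 179.91   -0.11 -106.12] j6 -59.6 F [-0.3  -0.03 -3.37] M [ 0.385 -0.179  0.033] op 0.0079
shift mm [ -0.58  -0.46 113.81] rot [ 0.09 -0.11  0.18]
grip_end []
grip_end [[ 0.3475  0.3068  0.2   ]
 [ 0.5177  0.2264  0.311 ]
 [ 0.4608 -0.3534 -0.0057]]
bar_mid [[ 0.3211  0.238   0.2019]
 [ 0.4969  0.1508  0.3157]
 [ 0.4596 -0.3532 -0.0023]]
bar_mid [[0.4981 0.155  0.3176]
 [0.316  0.2355 0.2064]]
pivot [[ 0.5836 -0.1797  0.3549]
 [ 0.6801  0.3526 -0.0009]]
pivot [[ 0.5831 -0.1782  0.3554]]
panel [[0.4966 0.1502 0.1116]
 [0.3115 0.2293 0.0004]]
panel [[ 0.496   0.1478  0.116 ]
 [ 0.3155  0.2318 -0.0016]]
```

View pics/c2.png

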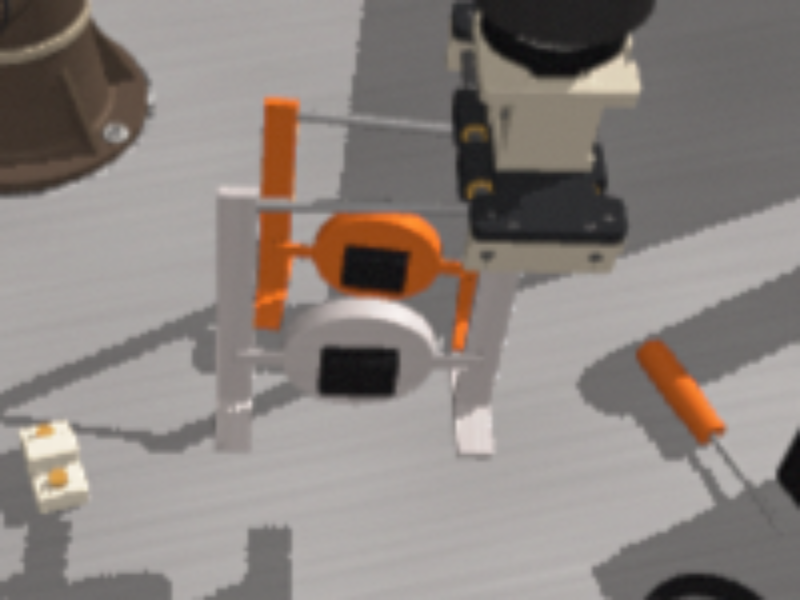

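```bash

python3 -m inch '[1,20,-3,0,0,0,0, 1,55,-9,0,0,0,-2, 1,95,-16,0,0,0,-5, 1,135,-23,4,0,0,-8, 1,175,-30,8,0,0,-11]' >/dev/null
python3 -c "
from h import *
delta((.481,-.1005,.4535),-88.6)"
```

```text
t7.20 tcp [0.4982 0.0491 0.4655] rpy [-1.7997e+02  2.0000e-02 -9.4960e+01] j6 -33.1 F [ 0.91 -0.69 -3.33] M [ 0.27  -0.177 -0.014] op 0.0076
shift mm [150.57   4.23  11.95] rot [-0.03  0.01 -6.36]
```

```bash

python3 -m inch '[1,40,1,4,0,0,-2, 1,80,2,8,0,0,-4, 1,115,3,12,0,0,-6, 1,138,4,12,0,0,-6.4, 1,150,4,12,0,0,-6.4]' >/dev/null
python3 -m inch '[1,0,0,0,0,0,0, 1,0,0,0,0,0,0, 1,0,0,0,0,0,0]' >/dev/null
python3 - <<'E'
from fit import *
np.set_printoptions(precision=4,suppress=True)
a=snap('scene','s3');b=snap('top','t3')
delta((.481,-.1005,.4535),-88.6)
for n in('bar_mid','pivot','panel','hook_throat'):
  for s in(a,b):
    print(n,np.array([d['location'] for d in ctrl.mark_of(s,n) if d['p']>.3]))
c=a['frame'][150:310,120:320]; cv2.imwrite('pics/c3.png',cv2.resize(c[:,:,::-1],None,fx=4,fy=3.75)[:600])
E
```

```text
t8.10 tcp [ 0.4818 -0.0973  0.4533] rpy [-180.      0.01  -88.65] j6 -10.2 F [ 1.31 -0.51 -2.95] M [ 0.315 -0.11  -0.018] op 0.0075
shift mm [ 3.19  0.9  -0.18] rot [-0.    0.01 -0.05]
bar_mid [[ 0.4855 -0.1757  0.2959]
 [ 0.3162  0.2327  0.2064]]
bar_mid [[ 0.3171  0.2324  0.2088]
 [ 0.4861 -0.1733  0.2967]]
pivot [[ 0.5825 -0.18    0.3541]]
pivot [[ 0.5824 -0.1772  0.355 ]]
panel [[0.3129 0.2268 0.0018]]
panel [[ 0.3137  0.2317 -0.005 ]]
hook_throat [[ 0.5815 -0.1771  0.2344]]
hook_throat [[ 0.5912 -0.1749  0.2374]]
```

View pics/c3.png

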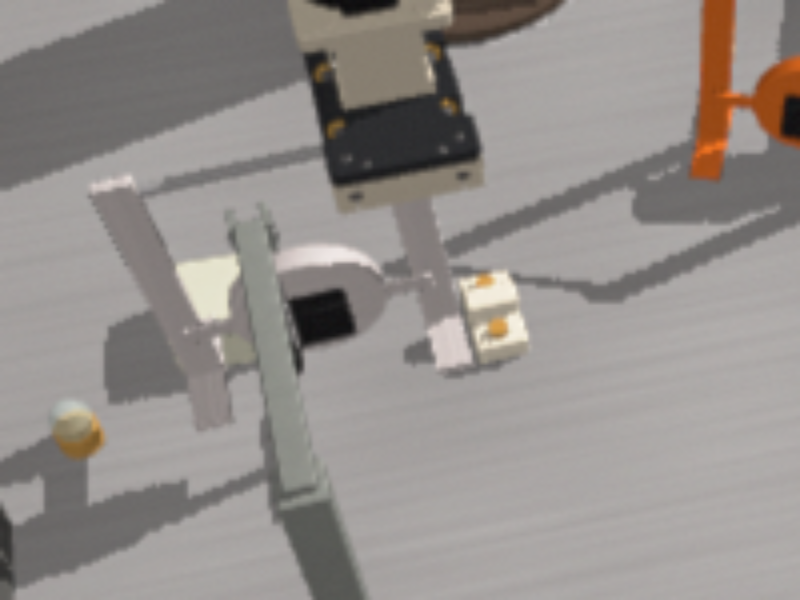

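```bash

python3 -m inch '[1,5,0,-4,0,0,0, 1,5,0,-4,0,0,0]' >/dev/null
python3 - <<'E'
from h import *
from scipy.optimize import least_squares
D=[]
P=np.array([.5826,-.1785,.355])
for i in range(16):
    t=ctrl.get_obs()['clock']; nm=('top','scene')[i%2]
    s=ctrl.snapshot(nm)
    for n,ang0 in(('hook_tip',np.arctan2(-21,84)),('hook_throat',0)):
        if n=='hook_throat' and i%2: continue
        for d in ctrl.mark_of(s,n):
            v=np.array(d['location'])-P
            if abs(v[1])<.02 and d['p']>.15 and .05<np.linalg.norm(v)<.15:
                D.append((t,np.arctan2(v[0],-v[2])-ang0,i%2,n)); break
T=np.array([d[0] for d in D]);A=np.array([d[1] for d in D])
f=lambda q:q[0]+q[1]*np.cos(q[3]*T)+q[2]*np.sin(q[3]*T)-A
best=min((least_squares(f,[0,.1*np.cos(p),.1*np.sin(p),w],loss='soft_l1',f_scale=.03) for p in np.arange(0,6.3,1) for w in(9.5,10.2,10.7,11.2,12)),key=lambda r:r.cost)
q=best.x;print('off %.3f amp %.3f w %.3f phase %.3f'%(q[0],np.hypot(q[1],q[2]),q[3],np.arctan2(q[2],q[1])),best.cost,len(D))
for d,r in zip(D,best.fun):print('%.2f %.3f %.3f'%(d[0],d[1],r),d[2:])
delta((.481,-.1005,.4535),-88.6)
E
```

```text
off -0.021 amp 0.152 w 9.891 phase -0.767 0.01090927570502933 14
8.70 -0.010 0.052 (0, 'hook_tip')
8.70 0.064 -0.022 (0, 'hook_throat')
8.85 0.375 -0.252 (1, 'hook_tip')
8.95 -0.022 0.038 (0, 'hook_tip')
8.95 0.020 -0.004 (0, 'hook_throat')
9.10 -0.182 0.017 (1, 'hook_tip')
9.60 -0.003 -0.002 (1, 'hook_tip')
9.85 -0.113 -0.014 (1, 'hook_tip')
9.95 -0.040 0.052 (0, 'hook_tip')
9.95 0.017 -0.005 (0, 'hook_throat')
10.20 -0.002 0.047 (0, 'hook_tip')
10.20 0.061 -0.016 (0, 'hook_throat')
10.35 -0.119 -0.032 (1, 'hook_tip')
10.60 0.042 -0.009 (1, 'hook_tip')
t10.70 tcp [ 0.4818 -0.103   0.4573] rpy [-180.      0.    -88.71] j6 -9.6 F [-0.21 -0.37 -3.72] M [ 0.335 -0.059  0.004] op 0.0074
shift mm [-2.53  0.74  3.82] rot [-0.    0.   -0.11]
```

```bash

python3 -m inch '[1,0,-25,0,0,0,0, 1,0,-50,0,0,0,0, 1,0,-68,0,0,0,0, 1,0,-76,0,0,0,0, 1,0,-78,0,0,0,0]'
python3 -m inch '[1,0,-1.5,0,0,0,0, 1,0,-3,0,0,0,0, 1,0,-4.5,0,0,0,0, 1,0,-6,0,0,0,0, 1,0,-7.5,0,0,0,0]' | grep -E 'pos|force:'
python3 -c "
from h import *
delta((.481,-.1005,.4535),-88.6)
s=snap('scene','s4');b=snap('top')
for n in('bar_mid','hook_tip'):
  for q in(s,b): print(n,[np.round(d['location'],4) for d in ctrl.mark_of(q,n) if d['p']>.3])
c=s['frame'][150:310,120:320]; cv2.imwrite('pics/c4.png',cv2.resize(c[:,:,::-1],None,fx=4,fy=3.75)[:600])
"
```

```text
clock: 11.2
tool_pos: [0.5604, -0.1012, 0.4567]
orientation: [179.9, -0.0, -88.7]
force: [0.1, 0.9, -4.0]
opening: 0.0082
gripper_force: 30.0
tool_pos: [0.5672, -0.1011, 0.4576]
force: [-0.4, 0.3, -3.8]
gripper_force: 30.0
t11.70 tcp [ 0.5672 -0.1011  0.4576] rpy [-179.98    0.    -88.71] j6 -8.0 F [-0.45  0.28 -3.77] M [ 0.388 -0.018 -0.017] op 0.0081
shift mm [-2.54 86.12  4.04] rot [-0.02  0.   -0.11]
bar_mid [array([0.317 , 0.2357, 0.2026]), array([ 0.5687, -0.1782,  0.3008])]
bar_mid [array([0.3151, 0.2347, 0.2068]), array([ 0.5705, -0.179 ,  0.2975])]
hook_tip [array([0.7437, 0.1489, 0.0011]), array([ 0.5497, -0.1793,  0.2749])]
hook_tip []
```

View pics/c4.png

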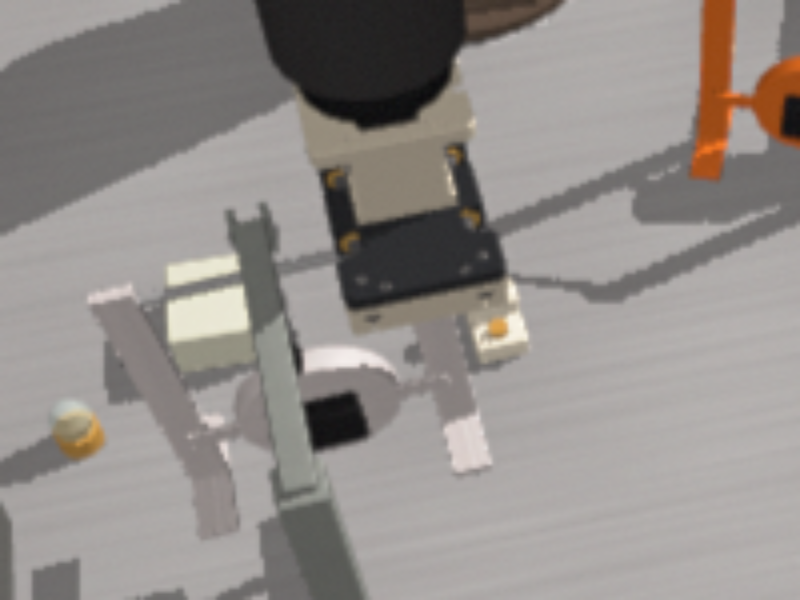

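```bash

g(){ grep -E '^force|tool_pos' | tr '\n' ' '; echo; }
python3 -m inch '[1,0,-1.5,0,0,0,0, 1,0,-3,0,0,0,0, 1,0,-4.5,0,0,0,0, 1,0,-6,0,0,0,0]' | g
python3 -m inch '[1,0,-1.5,0,0,0,0, 1,0,-3,0,0,0,0, 1,0,-4.5,0,0,0,0, 1,0,-6,0,0,0,0]' | g
python3 -m inch '[1,0,-1.5,0,0,0,0, 1,0,-3,0,0,0,0, 1,0,-4.5,0,0,0,0, 1,0,-6,0,0,0,0]' | g
python3 -m inch '[1,0,-1.5,0,0,0,0, 1,0,-3,0,0,0,0]' | g
python3 -m inch '[1,0,-1.5,0,0,0,0, 1,0,-3,0,0,0,0]' | g
python3 -m inch '[1,0,0,0,0,0,0, 1,0,0,0,0,0,0]' | g
python3 -m inch '[1,0,0,0,0,0,0]' | g
python3 -m inch '[1,0,0,0,0,0,0]' | g
python3 -m inch '[1,0,0,0,0,0,0]' | g
```

```text
tool_pos: [0.5735, -0.101, 0.4573] force: [-0.3, -0.4, -3.1] 
tool_pos: [0.5794, -0.1008, 0.4573] force: [0.1, -0.0, -3.2] 
tool_pos: [0.5854, -0.1007, 0.4573] force: [-0.0, 0.6, -3.6] 
tool_pos: [0.5883, -0.1006, 0.4572] force: [0.2, -0.3, -4.1] 
tool_pos: [0.5914, -0.1006, 0.4573] force: [0.4, 0.5, -3.3] 
tool_pos: [0.5913, -0.1006, 0.4572] force: [-0.1, 0.1, -3.8] 
tool_pos: [0.5912, -0.1006, 0.4573] force: [-0.0, 0.1, -3.6] 
tool_pos: [0.5912, -0.1006, 0.4573] force: [-0.6, -0.0, -3.6] 
tool_pos: [0.5912, -0.1006, 0.4574] force: [-0.6, 0.3, -4.0]
```

```bash

g(){ grep -E '^force|tool_pos' | tr '\n' ' '; echo; }
python3 -m inch '[1,0,-1.5,0,0,0,0, 1,0,-3,0,0,0,0, 1,0,-4.5,0,0,0,0, 1,0,-6,0,0,0,0]' | g
python3 -m inch '[1,0,-1,0,0,0,0, 1,0,-2,0,0,0,0]' | g
python3 -m inch '[1,0,-1,0,0,0,0]' | g
python3 -m inch '[1,0,-1,0,0,0,0]' | g
python3 -m inch '[1,0,0,0,0,0,0]' | g
python3 -m inch '[1,0,0,0,0,0,0]' | g
python3 -m inch '[1,0,0,0,0,0,0]' | g
```

```text
tool_pos: [0.5974, -0.1004, 0.4573] force: [0.7, -0.2, -3.7] 
tool_pos: [0.5994, -0.1004, 0.4573] force: [-0.7, 0.0, -3.7] 
tool_pos: [0.6003, -0.1004, 0.4573] force: [-0.6, -0.4, -3.4] 
tool_pos: [0.6013, -0.1003, 0.4573] force: [-1.1, -0.1, -3.5] 
tool_pos: [0.6014, -0.1003, 0.4572] force: [-0.2, -0.6, -3.7] 
tool_pos: [0.6012, -0.1003, 0.4572] force: [0.1, -0.4, -3.7] 
tool_pos: [0.6012, -0.1003, 0.4573] force: [-0.8, 0.4, -3.5]
```

```bash
python3 -c "
from h import *
s=snap('scene','s5');b=snap('top','t5')
for n in('bar_mid','hook_tip','hook_throat','hook_shank'):
  for q in(s,b): print(n,[(np.round(d['location'],4),round(d['p'],2)) for d in ctrl.mark_of(q,n) if d['p']>.2])
"
```

```text
bar_mid [(array([0.3185, 0.2326, 0.2001]), 0.97), (array([ 0.6026, -0.1777,  0.3018]), 0.82)]
bar_mid [(array([ 0.6046, -0.1776,  0.2978]), 0.66)]
hook_tip []
hook_tip [(array([ 0.581 , -0.1763,  0.2722]), 0.45)]
hook_throat [(array([ 0.6114, -0.1769,  0.2373]), 0.38)]
hook_throat []
hook_shank []
hook_shank [(array([ 0.6114, -0.1791,  0.3118]), 0.58)]
```

```bash

g(){ grep -E '^force|tool_pos' | tr '\n' ' '; echo; }
python3 -m inch '[1,0,-0.6,0,0,0,0]' | g
python3 -m inch '[1,0,-0.6,0,0,0,0]' | g
python3 -m inch '[1,0,-0.6,0,0,0,0]' | g
python3 -m inch '[1,0,-0.6,0,0,0,0]' | g
python3 -m inch '[1,0,-0.6,0,0,0,0]' | g
python3 -m inch '[1,0,0,0,0,0,0]' | g
python3 -m inch '[1,0,0,0,0,0,0]' | g
```

```text
tool_pos: [0.6018, -0.1003, 0.4574] force: [-1.2, 1.0, -3.4] 
tool_pos: [0.6025, -0.1003, 0.4574] force: [-0.8, 0.5, -2.9] 
tool_pos: [0.6031, -0.1003, 0.4574] force: [-0.7, -0.2, -3.1] 
tool_pos: [0.6037, -0.1003, 0.4573] force: [0.1, -0.7, -2.7] 
tool_pos: [0.6043, -0.1003, 0.4573] force: [-0.0, -0.2, -3.8] 
tool_pos: [0.6043, -0.1003, 0.4572] force: [-0.6, 0.8, -3.1] 
tool_pos: [0.6043, -0.1003, 0.4573] force: [-0.3, -0.2, -3.5]
```

```bash

g(){ grep -E '^force|tool_pos' | tr '\n' ' '; echo; }
python3 -m inch '[1,0,-0.6,0,0,0,0]' | g
python3 -m inch '[1,0,-0.6,0,0,0,0]' | g
python3 -m inch '[1,0,-0.6,0,0,0,0]' | g
python3 -m inch '[1,0,-0.6,0,0,0,0]' | g
python3 -m inch '[1,0,-0.6,0,0,0,0]' | g
python3 -m inch '[1,0,0,0,0,0,0]' | g
```

```text
tool_pos: [0.6048, -0.1003, 0.4573] force: [-1.3, -0.3, -4.2] 
tool_pos: [0.6055, -0.1002, 0.4574] force: [-0.5, -0.4, -3.7] 
tool_pos: [0.6061, -0.1002, 0.4574] force: [0.5, -0.5, -3.4] 
tool_pos: [0.6067, -0.1002, 0.4573] force: [-1.4, -0.3, -3.2] 
tool_pos: [0.6073, -0.1002, 0.4573] force: [-1.8, -0.2, -3.9] 
tool_pos: [0.6073, -0.1002, 0.4573] force: [-0.7, -0.7, -3.4]
```

```bash

g(){ grep -E '^force|tool_pos' | tr '\n' ' '; echo; }
python3 -m inch '[1,0,-0.5,0,0,0,0]' | g
python3 -m inch '[1,0,-0.5,0,0,0,0]' | g
python3 -m inch '[1,0,-0.5,0,0,0,0]' | g
python3 -m inch '[1,0,-0.5,0,0,0,0]' | g
python3 -m inch '[1,0,0,0,0,0,0]' | g
```

```text
tool_pos: [0.6078, -0.1002, 0.4573] force: [-0.3, 0.9, -3.2] 
tool_pos: [0.6083, -0.1002, 0.4573] force: [0.1, -0.1, -3.5] 
tool_pos: [0.6088, -0.1002, 0.4573] force: [-0.8, 0.7, -3.3] 
tool_pos: [0.6093, -0.1002, 0.4573] force: [-0.8, -0.8, -3.2] 
tool_pos: [0.6094, -0.1002, 0.4573] force: [-1.7, -0.1, -3.9]
```

```bash

g(){ grep -E '^force|tool_pos|clock' | tr '\n' ' '; echo; }
python3 -m inch '[1,0,-0.5,0,0,0,0]' | g
python3 -m inch '[1,0,-0.5,0,0,0,0]' | g
python3 -m inch '[1,0,-0.5,0,0,0,0]' | g
python3 -m inch '[1,0,-0.5,0,0,0,0]' | g
python3 -m inch '[1,0,-0.5,0,0,0,0]' | g
python3 -m inch '[1,0,0,0,0,0,0]' | g
```

```text
clock: 17.6 tool_pos: [0.6097, -0.1001, 0.4573] force: [-1.1, 0.1, -4.1] 
clock: 17.7 tool_pos: [0.6103, -0.1001, 0.4573] force: [-0.1, -0.1, -3.3] 
clock: 17.8 tool_pos: [0.6108, -0.1001, 0.4573] force: [-0.8, -0.5, -3.6] 
clock: 17.9 tool_pos: [0.6113, -0.1001, 0.4573] force: [-0.8, 0.8, -2.9] 
clock: 18.0 tool_pos: [0.6118, -0.1001, 0.4573] force: [-1.7, 0.5, -3.4] 
clock: 18.1 tool_pos: [0.6118, -0.1001, 0.4573] force: [-0.6, 0.3, -3.2]
```

```bash

g(){ grep -E '^force|tool_pos' | tr '\n' ' '; echo; }
python3 -m inch '[1,0,-0.5,0,0,0,0]' | g
python3 -m inch '[1,0,-0.5,0,0,0,0]' | g
python3 -m inch '[1,0,-0.5,0,0,0,0]' | g
python3 -m inch '[1,0,-0.5,0,0,0,0]' | g
python3 -m inch '[1,0,-0.5,0,0,0,0]' | g
python3 -m inch '[1,0,0,0,0,0,0]' | g
python3 -c "
from h import *
delta((.6,-.1,.457),-88.6)"
```

```text
tool_pos: [0.6123, -0.1001, 0.4573] force: [-0.6, 0.5, -4.0] 
tool_pos: [0.6128, -0.1001, 0.4573] force: [-1.0, 0.7, -4.5] 
tool_pos: [0.6133, -0.1001, 0.4573] force: [-2.3, -0.1, -2.8] 
tool_pos: [0.6138, -0.1001, 0.4573] force: [-0.8, -0.2, -3.0] 
tool_pos: [0.6143, -0.1001, 0.4573] force: [-0.5, -0.1, -4.1] 
tool_pos: [0.6143, -0.1, 0.4573] force: [-1.1, -0.1, -3.8] 
t18.70 tcp [ 0.6143 -0.1     0.4573] rpy [180.     0.   -88.71] j6 -7.4 F [-1.09 -0.11 -3.79] M [ 0.371  0.228 -0.069] op 0.0077
shift mm [-0.33 14.34  0.26] rot [ 0.    0.   -0.11]
```

```bash

g(){ grep -E '^force|tool_pos' | tr '\n' ' '; echo; }
python3 -m inch '[1,0,-0.5,0,0,0,0]' | g
python3 -m inch '[1,0,-0.5,0,0,0,0]' | g
python3 -m inch '[1,0,-0.5,0,0,0,0]' | g
python3 -m inch '[1,0,-0.5,0,0,0,0]' | g
python3 -m inch '[1,0,-0.5,0,0,0,0]' | g
python3 -m inch '[1,0,0,0,0,0,0]' | g
python3 -c "
from h import *
delta((.6,-.1,.457),-88.6)
s=snap('scene','s6');b=snap('top','t6')
for n in('bar_mid','hook_tip','hook_throat','hook_shank'):
  for q in(s,b): print(n,[(np.round(d['location'],4),round(d['p'],2)) for d in ctrl.mark_of(q,n) if d['p']>.2])
"
```

```text
tool_pos: [0.6148, -0.1, 0.4573] force: [-1.3, 0.1, -2.9] 
tool_pos: [0.6153, -0.1, 0.4573] force: [-0.9, 0.0, -3.6] 
tool_pos: [0.6158, -0.1, 0.4573] force: [-1.9, 1.5, -4.2] 
tool_pos: [0.6161, -0.1, 0.4572] force: [-3.1, 0.5, -3.1] 
tool_pos: [0.6165, -0.1, 0.4571] force: [-4.2, 0.7, -3.8] 
tool_pos: [0.6165, -0.1, 0.4571] force: [-4.5, -0.3, -3.4] 
t19.30 tcp [ 0.6165 -0.1     0.4571] rpy [179.93   0.   -88.73] j6 -7.4 F [-4.5  -0.26 -3.38] M [ 0.434  1.229 -0.276] op 0.0077
shift mm [-0.41 16.51  0.07] rot [ 0.07  0.   -0.13]
bar_mid [(array([ 0.6183, -0.1795,  0.3036]), 0.89), (array([0.3153, 0.2355, 0.2   ]), 0.79)]
bar_mid [(array([ 0.6211, -0.1764,  0.301 ]), 0.71), (array([0.314 , 0.233 , 0.2078]), 0.56)]
hook_tip []
hook_tip [(array([ 0.5983, -0.1768,  0.2735]), 0.36)]
hook_throat [(array([ 0.6364, -0.1771,  0.2466]), 0.36)]
hook_throat []
hook_shank []
hook_shank [(array([ 0.6184, -0.1768,  0.3172]), 0.55)]
```

```bash
cat > o.py <<'E'
from h import *
o=ctrl.get_obs();print('%.2f'%o['clock'],np.round(o['tool_pos'],4),np.round(o['force'],1),np.round(o['moment'],2))
E
q(){ python3 o.py; }
python3 -m inch '[1,0,-0.5,0,0,0,0]' >/dev/null;q
python3 -m inch '[1,0,-0.5,0,0,0,0]' >/dev/null;q
python3 -m inch '[1,0,0,0,0,0,0]' >/dev/null;q
python3 -m inch '[1,0,0,0,0,0,0]' >/dev/null;q
python3 -m inch '[1,0,0,0,0,0,0]' >/dev/null;q
python3 -m inch '[1,0,0,0,0,0,0]' >/dev/null;q
python3 -m inch '[1,0,0,0,0,0,0]' >/dev/null;q
python3 -m inch '[1,0,0,0,0,0,0]' >/dev/null;q
```

```text
19.90 [ 0.6171 -0.1     0.4572] [-6.5  1.2 -3.2] [ 0.39  1.94 -0.4 ]
20.00 [ 0.6175 -0.1     0.4571] [-6.   0.  -3.2] [ 0.47  2.1  -0.52]
20.10 [ 0.6175 -0.1     0.4572] [-5.6  0.2 -3.3] [ 0.46  2.07 -0.45]
20.20 [ 0.6175 -0.1     0.4572] [-6.2  0.6 -3.5] [ 0.47  2.06 -0.48]
20.30 [ 0.6175 -0.1     0.4572] [-6.3  0.6 -3.7] [ 0.51  2.09 -0.48]
20.40 [ 0.6175 -0.1     0.4572] [-6.4  0.4 -3.2] [ 0.49  2.09 -0.37]
20.50 [ 0.6175 -0.1     0.4572] [-5.9  0.5 -3.3] [ 0.45  2.03 -0.42]
20.60 [ 0.6174 -0.1     0.4572] [-6.   0.9 -3.6] [ 0.51  2.07 -0.49]
```

```bash
python3 -c "
import cv2,numpy as np
a=cv2.imread('pics/s6.png')[180:320,130:290];b=cv2.imread('pics/t6.png')[120:250,290:430]
a=cv2.resize(a,(400,350),interpolation=cv2.INTER_CUBIC);b=cv2.resize(b,(377,350),interpolation=cv2.INTER_CUBIC)
cv2.imwrite('pics/c6.png',np.hstack([a,b]))"
```

```text
(no output)
```

View pics/c6.png

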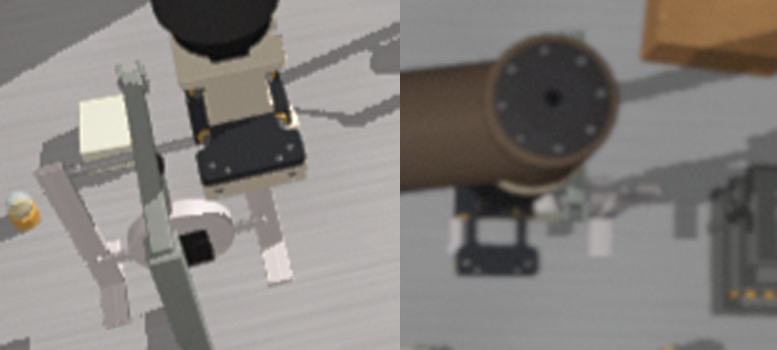

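```bash

q(){ python3 o.py; }
python3 -m inch '[1,0,-0.9,1.8,0,0,0, 1,0,-1.8,3.6,0,0,0]' >/dev/null;q
python3 -m inch '[1,0,0,0,0,0,0]' >/dev/null;q
python3 -m inch '[1,0,-0.9,1.8,0,0,0, 1,0,-1.8,3.6,0,0,0]' >/dev/null;q
python3 -m inch '[1,0,0,0,0,0,0]' >/dev/null;q
```

```text
20.80 [ 0.6192 -0.1     0.4537] [-5.8  0.1 -3.5] [ 0.3   2.13 -0.5 ]
20.90 [ 0.6193 -0.1     0.4531] [-4.4 -0.2 -5.5] [ 0.3   1.75 -0.38]
21.10 [ 0.6211 -0.1     0.45  ] [-6.  -0.5 -3.1] [ 0.31  2.11 -0.5 ]
21.20 [ 0.6211 -0.1     0.4494] [-4.6 -0.5 -5.9] [ 0.28  1.83 -0.45]
```

```bash

q(){ python3 o.py; }
python3 -m inch '[1,0,-0.9,1.8,0,0,0, 1,0,-1.8,3.6,0,0,0, 1,0,-2.7,5.4,0,0,0]' >/dev/null;q
python3 -m inch '[1,0,0,0,0,0,0]' >/dev/null;q
python3 -m inch '[1,0,-0.9,1.8,0,0,0, 1,0,-1.8,3.6,0,0,0, 1,0,-2.7,5.4,0,0,0]' >/dev/null;q
python3 -m inch '[1,0,0,0,0,0,0]' >/dev/null;q
```

```text
21.50 [ 0.6237 -0.0999  0.4445] [-6.2  0.5 -3.2] [ 0.4   2.18 -0.47]
21.60 [ 0.6237 -0.0999  0.444 ] [-5.6 -1.5 -5.7] [ 0.31  1.86 -0.44]
21.90 [ 0.6264 -0.0999  0.4391] [-6.4 -1.2 -3.1] [ 0.41  2.24 -0.51]
22.00 [ 0.6264 -0.0998  0.4386] [-5.7  0.2 -6. ] [ 0.3   1.96 -0.45]
```

```bash

q(){ python3 o.py; }
python3 -m inch '[1,0,-0.85,1.8,0,0,0, 1,0,-1.7,3.6,0,0,0, 1,0,-2.55,5.4,0,0,0]' >/dev/null;q
python3 -m inch '[1,0,0,0,0,0,0]' >/dev/null;q
python3 -m inch '[1,0,-0.85,1.8,0,0,0, 1,0,-1.7,3.6,0,0,0, 1,0,-2.55,5.4,0,0,0]' >/dev/null;q
python3 -m inch '[1,0,0,0,0,0,0]' >/dev/null;q
python3 -m inch '[1,0,-0.85,1.8,0,0,0, 1,0,-1.7,3.6,0,0,0]' >/dev/null;q
python3 -m inch '[1,0,0,0,0,0,0]' >/dev/null;q
```

```text
22.30 [ 0.629  -0.0998  0.4337] [-6.6  0.6 -3.3] [ 0.36  2.22 -0.47]
22.40 [ 0.6289 -0.0998  0.4332] [-5.6 -1.5 -5.2] [ 0.26  1.93 -0.4 ]
22.70 [ 0.6315 -0.0997  0.4283] [-6.2 -0.2 -3.2] [ 0.35  2.18 -0.45]
22.80 [ 0.6315 -0.0997  0.4278] [-5.  -0.9 -5.9] [ 0.31  1.96 -0.44]
23.00 [ 0.6332 -0.0997  0.4247] [-6.8 -0.2 -3.3] [ 0.27  2.22 -0.45]
23.10 [ 0.6332 -0.0997  0.4241] [-5.8 -0.3 -5.5] [ 0.28  1.95 -0.43]
```

```bash

q(){ python3 o.py; }
python3 -m inch '[1,0,-0.85,1.8,0,0,0, 1,0,-1.7,3.6,0,0,0]' >/dev/null;q
python3 -m inch '[1,0,0,0,0,0,0]' >/dev/null;q
python3 -m inch '[1,0,-0.8,1.8,0,0,0]' >/dev/null;q
python3 -m inch '[1,0,0,0,0,0,0]' >/dev/null;q
python3 -m inch '[1,0,-0.8,1.8,0,0,0]' >/dev/null;q
python3 -m inch '[1,0,0,0,0,0,0]' >/dev/null;q
python3 -c "
from h import *
s=snap('scene','s7');b=snap('top','t7')
P=np.array([.5828,-.1783,.355])
for n in('bar_mid','hook_tip','hook_throat','hook_shank'):
  for k in(s,b): print(n,[(np.round(d['location']-P,4),round(d['p'],2)) for d in ctrl.mark_of(k,n) if d['p']>.2 and np.linalg.norm(d['location']-P)<.2])
"
```

```text
23.30 [ 0.6349 -0.0997  0.4211] [-6.3 -0.2 -3.4] [ 0.29  2.19 -0.47]
23.40 [ 0.6349 -0.0996  0.4205] [-6.  -0.8 -6.1] [ 0.36  1.87 -0.44]
23.50 [ 0.6357 -0.0997  0.4192] [-6.2  0.  -2.8] [ 0.39  2.19 -0.49]
23.60 [ 0.6357 -0.0996  0.4188] [-5.7 -0.7 -6.1] [ 0.35  1.93 -0.4 ]
23.70 [ 0.6365 -0.0997  0.4176] [-7.  -0.2 -3.8] [ 0.37  2.22 -0.52]
23.80 [ 0.6365 -0.0996  0.4171] [-5.8 -0.8 -5.4] [ 0.31  2.01 -0.39]
bar_mid [(array([ 0.0532,  0.0002, -0.0969]), 0.93)]
bar_mid [(array([ 0.0559,  0.0037, -0.0973]), 0.6)]
hook_tip []
hook_tip [(array([ 0.0161,  0.0015, -0.0826]), 0.64)]
hook_throat []
hook_throat [(array([ 0.0526,  0.0044, -0.1059]), 0.61)]
hook_shank []
hook_shank [(array([ 0.0373, -0.0009, -0.0369]), 0.57)]
```

```bash

q(){ python3 o.py; }
python3 -m inch '[1,0,-0.8,1.8,0,0,0, 1,0,-0.8,1.8,0,0,0, 1,0,-0.8,1.8,0,0,0, 1,0,-0.8,1.8,0,0,0]' >/dev/null;q
python3 -m inch '[1,0,1,0.4,0,0,0, 1,0,2.1,1,0,0,0, 1,0,3.2,1.6,0,0,0, 1,0,4.3,2.2,0,0,0]' >/dev/null;q
python3 -m inch '[1,0,2.5,1.2,0,0,0, 1,0,5,2.3,0,0,0, 1,0,7.5,3.3,0,0,0, 1,0,10.3,4.3,0,0,0]' >/dev/null;q
python3 -m inch '[1,0,0,0,0,0,0]' >/dev/null;q
```

```text
24.70 [ 0.6373 -0.0996  0.4152] [-4.8 -0.7 -5.1] [ 0.29  1.93 -0.44]
25.10 [ 0.6339 -0.0995  0.4143] [-0.3  0.4 -3.7] [ 0.34  0.04 -0.01]
25.50 [ 0.6229 -0.0998  0.4094] [ 0.8  0.6 -3.9] [ 0.36  0.03 -0.03]
25.60 [ 0.6226 -0.0999  0.4094] [-0.2  0.4 -3.6] [ 0.42  0.11 -0.04]
```

```bash

q(){ python3 o.py; }
python3 -m inch '[1,0,2.1,0.7,0,0,0, 1,0,4.2,1.4,0,0,0, 1,0,6.4,2.1,0,0,0, 1,0,8.5,2.8,0,0,0, 1,0,10.6,3.4,0,0,0]' >/dev/null;q
python3 -m inch '[1,0,2.2,0.5,0,0,0, 1,0,4.4,1,0,0,0, 1,0,6.6,1.4,0,0,0, 1,0,8.8,1.8,0,0,0, 1,0,11,2.2,0,0,0]' >/dev/null;q
python3 -m inch '[1,0,2.2,0.3,0,0,0, 1,0,4.4,0.6,0,0,0, 1,0,6.6,0.8,0,0,0, 1,0,8.8,1,0,0,0, 1,0,11,1.2,0,0,0]' >/dev/null;q
python3 -m inch '[1,0,0,0,0,0,0, 1,0,0,0,0,0,0]' >/dev/null;q
python3 -c "
from h import *
P=np.array([.5828,-.1783,.355])
for i in range(3):
 for nm in('scene','top'):
  k=snap(nm,'e%d%s'%(i,nm) if i==0 else None)
  for n in('bar_mid','hook_tip'):
   print(n,nm,[(np.round(d['location']-P,4),round(d['p'],2)) for d in ctrl.mark_of(k,n) if d['p']>.2 and np.linalg.norm(d['location']-P)<.2])
a=cv2.imread('pics/e0scene.png')[200:310,140:280]
cv2.imwrite('pics/c7.png',cv2.resize(a,(760,597),interpolation=cv2.INTER_CUBIC))
"
```

```text
26.10 [ 0.6123 -0.1001  0.406 ] [-0.3 -0.3 -3.2] [ 0.29  0.02 -0.03]
26.60 [ 0.6013 -0.1003  0.4038] [-0.4 -0.8 -3.5] [ 0.35 -0.03 -0.05]
27.10 [ 0.5903 -0.1006  0.4026] [ 0.1  1.  -3.7] [ 0.33 -0.03 -0.05]
27.30 [ 0.5905 -0.1006  0.4027] [ 0.1  0.6 -4.4] [ 0.33 -0.04  0.02]
bar_mid scene [(array([ 0.0122, -0.0005, -0.1109]), 0.78)]
hook_tip scene [(array([-0.0176,  0.0005, -0.0861]), 0.46)]
bar_mid top [(array([ 0.014 ,  0.0003, -0.1094]), 0.68)]
hook_tip top [(array([-0.0234, -0.0001, -0.0805]), 0.44)]
bar_mid scene [(array([ 0.0101, -0.0015, -0.1118]), 0.55)]
hook_tip scene [(array([-0.0184,  0.0012, -0.0851]), 0.47)]
bar_mid top [(array([ 0.0112,  0.001 , -0.1112]), 0.61)]
hook_tip top [(array([-0.0202,  0.0021, -0.0821]), 0.5)]
bar_mid scene [(array([ 0.0096,  0.0016, -0.1087]), 0.71)]
hook_tip scene [(array([-0.0184, -0.0003, -0.0826]), 0.57)]
bar_mid top [(array([ 0.0097,  0.0011, -0.1114]), 0.84)]
hook_tip top [(array([-0.0209,  0.0014, -0.0814]), 0.53)]
```

View pics/c7.png

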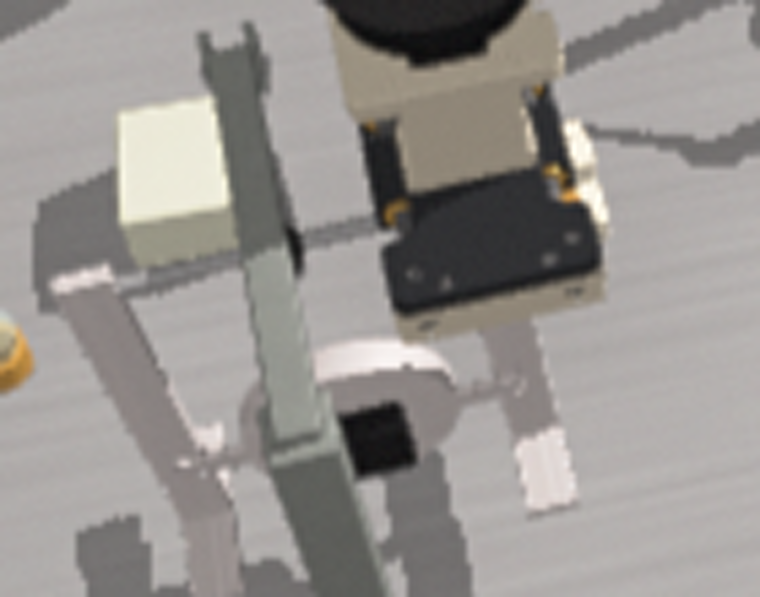

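```bash

q(){ python3 o.py; }
python3 -m inch '[1,0,1.5,0.5,0,0,0, 1,0,3,1,0,0,0, 1,0,4.5,1.5,0,0,0, 1,0,6,2,0,0,0, 1,0,7,2.5,0,0,0]' >/dev/null;q
python3 -m inch '[1,0,0,0.5,0,0,0, 1,0,0,1,0,0,0]' >/dev/null;q
python3 -m inch '[1,0,0,0.5,0,0,0, 1,0,0,1,0,0,0]' >/dev/null;q
python3 -m inch '[1,0,0,0.5,0,0,0]' >/dev/null;q
python3 -m inch '[1,0,0,0.5,0,0,0]' >/dev/null;q
```

```text
28.70 [ 0.5833 -0.1008  0.4001] [ 0.5 -0.4 -3.1] [ 0.33 -0.   -0.01]
28.90 [ 0.5835 -0.1007  0.3991] [ 0.1 -0.  -3.2] [ 0.32 -0.02  0.  ]
29.10 [ 0.5835 -0.1007  0.398 ] [-0.4 -0.3 -2.4] [ 0.34 -0.07 -0.02]
29.20 [ 0.5835 -0.1007  0.3975] [-0.6 -0.1 -3.7] [ 0.39 -0.    0.05]
29.30 [ 0.5835 -0.1007  0.397 ] [-0.5  0.4 -3.8] [ 0.35 -0.07  0.06]
```

```bash

q(){ python3 o.py; }
python3 -m inch '[1,0,0,0.5,0,0,0]' >/dev/null;q
python3 -m inch '[1,0,0,0.5,0,0,0]' >/dev/null;q
python3 -m inch '[1,0,0,0.5,0,0,0]' >/dev/null;q
python3 -m inch '[1,0,0,0.5,0,0,0]' >/dev/null;q
python3 -m inch '[1,0,0,0.5,0,0,0]' >/dev/null;q
python3 -m inch '[1,0,0,0.5,0,0,0]' >/dev/null;q
```

```text
29.40 [ 0.5835 -0.1007  0.3966] [ 0.1 -0.8 -3.3] [ 0.35 -0.03  0.02]
29.50 [ 0.5835 -0.1007  0.3961] [ 0.6  0.1 -3.1] [ 0.29 -0.04 -0.01]
29.60 [ 0.5835 -0.1007  0.3956] [ 0.  -0.1 -3.3] [ 0.37 -0.07 -0.02]
29.70 [ 0.5835 -0.1007  0.3951] [ 0.8 -0.4 -3.5] [ 0.35 -0.06  0.08]
29.80 [ 0.5835 -0.1007  0.3946] [-0.2  0.8 -4.5] [ 0.35 -0.04 -0.01]
29.90 [ 0.5835 -0.1008  0.3942] [ 1.   0.7 -1.7] [ 0.32 -0.    0.01]
```

```bash

q(){ python3 o.py; }
python3 -m inch '[1,0,0,0.4,0,0,0]' >/dev/null;q
python3 -m inch '[1,0,0,0.4,0,0,0]' >/dev/null;q
python3 -m inch '[1,0,0,0,0,0,0]' >/dev/null;q
python3 -c "
from h import *
P=np.array([.5828,-.1783,.355])
for i in range(2):
 for nm in('scene','top'):
  k=snap(nm)
  for n in('bar_mid','hook_tip'):
   print(n,nm,[(np.round(d['location']-P,4),round(d['p'],2)) for d in ctrl.mark_of(k,n) if d['p']>.2 and np.linalg.norm(d['location']-P)<.2])
"
```

```text
30.00 [ 0.5837 -0.1008  0.3941] [-1.  1.  0.] [ 0.27 -0.07  0.05]
30.10 [ 0.5837 -0.1008  0.3939] [-0.6  0.7  1.2] [ 0.32  0.02 -0.07]
30.20 [ 0.5837 -0.1007  0.394 ] [0.2 0.2 0.9] [0.21 0.   0.05]
bar_mid scene [(array([ 0.0032, -0.0004, -0.1183]), 0.55)]
hook_tip scene [(array([-0.0193,  0.0024, -0.0844]), 0.46)]
bar_mid top [(array([ 0.0061,  0.0019, -0.1175]), 0.64)]
hook_tip top [(array([-0.024 ,  0.0004, -0.0813]), 0.4)]
bar_mid scene [(array([ 2.400e-03, -1.000e-04, -1.176e-01]), 0.62)]
hook_tip scene [(array([-0.02  , -0.0021, -0.0836]), 0.39)]
bar_mid top [(array([ 0.0042, -0.0004, -0.1186]), 0.97)]
hook_tip top [(array([-0.0258, -0.0015, -0.0794]), 0.53)]
```

```bash

q(){ python3 o.py; }
python3 -m inch '[0.85,0,0,0,0,0,0, 0.85,0,0,0,0,0,0, 0.85,0,0,0,0,0,0]' ;
python3 -m inch '[0.4,0,0,0,0,0,0, 0.4,0,0,0,0,0,0, 0.4,0,0,0,0,0,0, 0.4,0,0,0,0,0,0, 0.4,0,0,0,0,0,0]' | tail -3
python3 -m inch '[0.4,0,0,-5,0,0,0, 0.4,0,0,-15,0,0,0, 0.4,0,0,-30,0,0,0, 0.4,0,0,-50,0,0,0, 0.4,0,0,-75,0,0,0]' | tail -3
python3 -m inch '[0.4,-10,0,-25,0,0,0, 0.4,-30,10,-40,0,0,0, 0.4,-50,20,-50,0,0,0, 0.4,-50,20,-50,0,0,0]' | tail -3
python3 -c "
from h import *
P=np.array([.5828,-.1783,.355])
for i in range(3):
 for nm in('scene','top'):
  k=snap(nm,'f%d%s'%(i,nm) if i==0 else None)
  for n in('bar_mid','hook_tip','panel'):
   print(n,nm,[(np.round(d['location']-P,4),round(d['p'],2)) for d in ctrl.mark_of(k,n) if d['p']>.2 and np.linalg.norm((d['location']-P)[:2])<.1])
a=cv2.imread('pics/f0scene.png')[180:320,120:300]
cv2.imwrite('pics/c8.png',cv2.resize(a,(760,591),interpolation=cv2.INTER_CUBIC))
"
```

```text
clock: 31.1
tool_pos: [0.5833, -0.1008, 0.3927]
orientation: [179.9, 0.0, -88.7]
force: [-0.3, -1.0, -0.4]
opening: 0.0132
gripper_force: 0.0
force: [-0.4, -0.3, -0.4]
opening: 0.0475
gripper_force: 0.0
force: [0.8, 0.2, -0.4]
opening: 0.0524
gripper_force: 0.0
force: [-0.0, -0.1, -0.1]
opening: 0.0532
gripper_force: 0.0
bar_mid scene [(array([ 0.0014, -0.0022, -0.1194]), 0.63)]
hook_tip scene [(array([-0.0227, -0.0012, -0.0833]), 0.57), (array([-0.0009,  0.0018, -0.119 ]), 0.29)]
panel scene [(array([ 3.400e-03, -1.000e-04, -3.251e-01]), 0.82)]
bar_mid top [(array([ 0.0017,  0.002 , -0.1217]), 0.95), (array([-0.0231, -0.0001, -0.0806]), 0.31)]
hook_tip top []
panel top [(array([ 0.0009, -0.0004, -0.3186]), 0.72)]
bar_mid scene [(array([ 0.0027, -0.0033, -0.119 ]), 0.62)]
hook_tip scene [(array([-0.0218,  0.0001, -0.0835]), 0.44)]
panel scene [(array([ 0.0026, -0.0004, -0.3232]), 0.6)]
bar_mid top [(array([ 0.0031, -0.0031, -0.1185]), 0.77)]
hook_tip top [(array([-0.0263,  0.002 , -0.0819]), 0.42)]
panel top [(array([-2.00e-04,  0.00e+00, -3.19e-01]), 0.8)]
bar_mid scene [(array([-0.0002,  0.0013, -0.1166]), 0.64), (array([ 0.0026,  0.0747, -0.1213]), 0.5)]
hook_tip scene [(array([-0.0213,  0.0001, -0.0824]), 0.49)]
panel scene [(array([-1.000e-04, -3.200e-03, -3.236e-01]), 0.65)]
bar_mid top [(array([ 0.004 ,  0.0011, -0.1176]), 0.89)]
hook_tip top [(array([-0.0231, -0.0002, -0.0822]), 0.47)]
panel top [(array([ 0.0029, -0.0015, -0.321 ]), 0.66)]
```

View pics/c8.png

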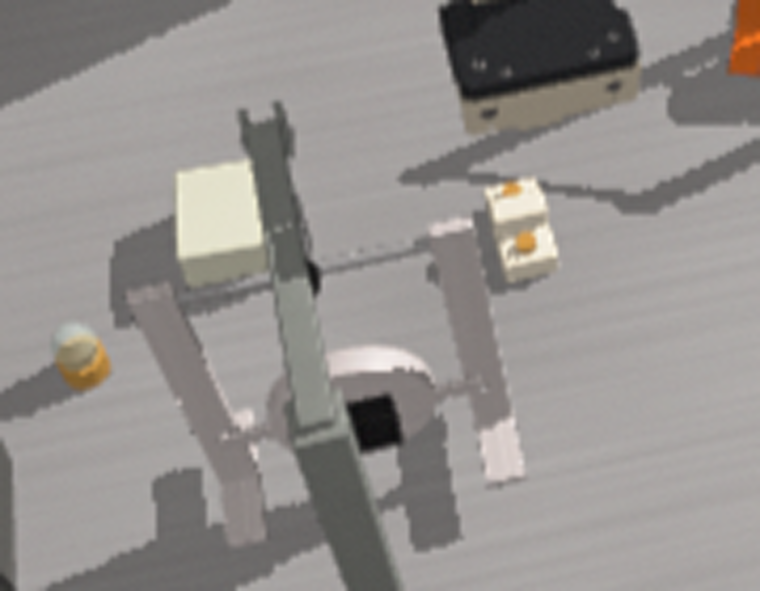

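The panel hangs level from the middle of its bar, with the hook plumb and the gripper clear. I'll wait a few seconds for any residual swing to die down, check it, then hand in.

```bash

for i in $(seq 24); do python3 -m inch '[0.4,0,0,0,0,0,0, 0.4,0,0,0,0,0,0, 0.4,0,0,0,0,0,0, 0.4,0,0,0,0,0,0, 0.4,0,0,0,0,0,0]' >/dev/null; done
python3 -c "
from h import *
F=[]
for i in range(8):
  F.append(ctrl.snapshot('scene')['frame'][200:310,140:260].astype(float))
print('frame diffs',[round(np.abs(f-F[0]).mean(),2) for f in F], ctrl.get_obs()['clock'])
k=snap('scene');print([(np.round(d['location'],4),round(d['p'],2)) for d in ctrl.mark_of(k,'bar_mid')[:2]])
"
```

```text
frame diffs [np.float64(0.0), np.float64(0.8), np.float64(0.89), np.float64(0.98), np.float64(1.09), np.float64(1.23), np.float64(1.35), np.float64(1.5)] 46.1
[(array([ 0.5818, -0.178 ,  0.2376]), 0.6), (array([0.3172, 0.2353, 0.2016]), 0.58)]
```

```bash

python3 -c "
from h import *
np.save('a.npy',ctrl.snapshot('scene')['frame'])"
python3 -m inch '[0.4,0,0,0,0,0,0, 0.4,0,0,0,0,0,0]' >/dev/null
python3 -c "
from h import *
g=lambda f:cv2.cvtColor(f,cv2.COLOR_RGB2GRAY)
a=g(np.load('a.npy'));s=ctrl.snapshot('scene');b=g(s['frame'])
P=np.array([.5828,-.1783,0.])
for y in(-.08,.08):
  for z in(.032,.24):
    u=proj(s,P+[0,y,z]).astype(np.float32).reshape(1,1,2)
    n,st,e=cv2.calcOpticalFlowPyrLK(a,b,u,None,winSize=(13,13)); print(y,z,u.ravel(),(n-u).ravel(),st.ravel())
"
```

```text
-0.08 0.032 [175.50475 293.1486 ] [0.03837585 0.34320068] [1]
-0.08 0.24 [156.43779 250.6505 ] [0.16236877 0.11283875] [1]
0.08 0.032 [235.57901 279.9539 ] [0.05752563 0.2677307 ] [1]
0.08 0.24 [227.43561 236.0854 ] [-0.01309204  0.07913208] [1]
```

```bash
python3 -c "
from plant import ctrl
print(ctrl.close_job())"
```

```text
the job is handed in; nothing more can be done
None
```

The panel hangs level from the middle of its bar in the hook's throat, with the gripper released and clear; I handed the job in at about 46 s, and the hand-in call returned no verdict.

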